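Load a cup into the spring cup dispenser

ROBOT

A 7-joint arm with a two-finger parallel gripper is mounted at the origin on the work surface. World frame = base frame: x ahead of the robot, y to its left, z up, the work surface at z = 0. Lengths are in m, angles in rad, forces in N, time in s.
With the tool pointing down it reaches from about 0.4 to 0.85 m from the base axis. Payload 10.4 kg.
Tool frame: the origin (TCP) lies at the very end of the fingers, on their centre line; the grasp point (between the pads) lies 19 mm behind it (r.grip_depth is the distance from the TCP to the grasp point, in m); z points along the fingers, y is the line along which they close (so a half turn about z gives the same grasp; the last joint's range is limited). The gripper opens to 87 mm and grips with 3 to 60 N. Pads are 19 mm wide; open, the fingers measure 117 mm over their backs; the gripper's body (75 mm by 190 mm) begins 51 mm behind the grasp point.
Start: joints at [-0.023, 0.332, -0.065, 1.46, 0.022, 1.35, -0.088], TCP at [0.625, 0, 0.223] pointing down, gripper open.
Joint ranges: [-2.6, 2.6], [-0.5, 2.12], [-1.47, 1.34], [0.16, 2.42], [-1.27, 4.41], [0.06, 2.06], [-2.6, 2.6]. Speed limits (rad/s): [2.22, 2.22, 2.79, 2.79, 3.14, 3.14, 3.14].

INTERFACE

Orientations are given as a unit quaternion [x, y, z, w].
In Python, from plant import r gives the robot as it stands.
- The arm moves only by the tool move_arm, never from a script. Its argument "deltas" is text: rows parted by semicolons, each of 7 numbers parted by spaces: the closure, from -1 (fully open) to 1 (shut), so that 0 is half open, then the shift along the tool's x, y, z normalised to -1 to 1, where 1 is 0.025 m, then the turn, a rotation vector about the tool's x, y, z normalised to -1 to 1, where 1 is 4 degrees. In form: fingers x y z ax ay az; .... A call has 1 to 5 rows; each row shifts and turns the commanded pose from where the row before left it, along the tool's axes as they then stand; what a row does not reach is not made up. A row lasts 1/10 s, in which the tool goes at most 50 mm and 8.59 degrees, less where a joint would pass 70% of its speed; a pose out of reach is approached as far as the arm can. A call with a number of a shift or a turn outside -1 to 1 is refused whole. A call with a gripper value outside its range is refused whole. The fingers move at their own pace and stop on an object; the grip force is fixed at half the most. Time passes only in rows, so rows that do not move let the fingers close. It gives the time, the measured TCP pose, the force, the opening and the grip force at its end, in the units of the state.
- r.state(): the state, without advancing time (a new reading comes with each control period).
- r.read_camera(name): name is "scene" or "side" or "wrist"; returns (picture, depth): 384x512x3 uint8, red, green, blue; 384x512 float32, m along the optical axis (not along the pixel's ray), 0 where there is no reading.
- r.calibration(name): a dict with "fx", "fy", "cx", "cy" (pixels), "k1" (the pictures are not rectified: a ray, as slopes to the right and down, at radius r is drawn at 1 + k1 r^2 times it, then the intrinsics apply), "pose" (4x4, takes a point from camera to world coordinates); the wrist camera has in their place "mount" (4x4, takes a point from camera to tool coordinates, whose origin is the TCP and whose axes are the flange's). Camera axes: x right, y down, z forward; pixel columns grow to the right and rows downward; lengths in m; the calibration is good to about 2 mm. A picture is of the moment at which its call begins: read the wrist's pose just before it. calibration takes no time and is no camera call.
- r.sign_off(): hands the job in; it is judged then, once.
The state is a dict: "t": time; "joint_pos": joint angles; "joint_vel": joint speeds; "joint_torque": joint torques, N m; "position": TCP position; "eef_rot": TCP orientation; "wrist_force": force on the tool from outside, world axes, zero at the start; "wrist_torque": the same for the moment, N m; "grip_width": finger opening in m; "grip_force": force on a finger pad.
Only numpy, scipy, OpenCV 4.12 (cv2) and the standard library are available. Lean on these libraries where they do the work, as an engineer would, in place of code of your own. Each camera call takes 0.05 s, during which the arm holds its last target. There are 200 camera calls.

TASK

Load the white porcelain cup that stands on the counter into the spring cup dispenser: set it, mouth down as it stands, into the dispenser's funnel, then push it down onto the pile until the three red catches have snapped in over it, and let go. Leave the blue cup where it stands; it does not belong in this dispenser.

Things in the scene. Friction and masses are not known exactly. Their poses are not given: they have to be found in the camera images.
- white_cup_center (a point): White porcelain barrel cup to load, upside down on the counter (flat closed foot up, drawn-in mouth down). 60 mm across, narrowing over its lowest 14 mm to 42; 60 mm tall, 150 g, thin brass band low down. This point: its centre, 30 mm above its lower edge; z up. Gripped from above about 17 mm over this point, the fingers clear the dispenser's funnel. A second white cup is inside the dispenser.
- blue_cup_center (a point): A dark blue cup of the same shape and size, also upside down on the counter; it is to stay where it is. This point is its centre, 30 mm above the counter; z up.
- dispenser_mouth (a point): Brass cage on a round wooden base, fixed. This point: on its axis, level with the undersides of its 3 red catches, 150 mm above the counter; z up. Funnel: 64 mm across, flared to 80 at the rim, 19 mm above this point. A cup set in it rests on the sloped catches (tips 24.5 mm from axis), lower edge level with this point. Pushed (under 20 N) until its top is 3 to 5 mm below this point, it is caught.
- platform (a joint): How far the spring platform in the cage has sunk, m: 0 with the one cup already in it (top just under the catches), about 0.06 with a second cup caught on top, 0.07 at its stop. It pushes up with 6 N at 0, 11 N at 0.07. The new cup pushes the old one down ahead of it; shut fingers fit between the catches.
Things that resemble listed ones, but are neither listed nor needed, are in the scene too. What is shaped like the part that bears dispenser_mouth but green or turquoise is not meant.

How it is judged:
At the end, for the whole second after the job is handed in: The white cup is in the dispenser, mouth down and upright within 10 degrees, within 10 mm of its axis, with its top no more than 4 mm above the level of the catches' undersides, at rest on the pile, the platform sunk by at least 53 mm; the blue cup is within 20 mm of where it stood (horizontal distance between white_cup_center and dispenser_mouth below 0.01 m and z of white_cup_center in the frame of dispenser_mouth between -0.041 and -0.026 m and angle between white_cup_center's own z axis and vertical below 0.17 rad and value of joint platform above 0.053 m and velocity of joint platform between -0.01 and 0.01 m/s and distance of blue_cup_center from where it was at the start of the episode below 0.02 m); the robot touches nothing.
It fails at once if The blue cup is moved by more than 20 mm (distance of blue_cup_center from where it was at the start of the episode above 0.02 m).
It also fails if it takes over 48 s, if anything falls off the work surface, if the arm or the gripper's body presses on something with over 40 N, if the wrist force passes 120 N, or if a joint passes its speed limit or range.

## Working session

There is one attempt and no reset: what is moved stays moved. The work goes in short steps, Python scripts to look and compute and a tool call to move; the robot and the scene stay as the last step left them, time stands still between calls to the robot, and variables do not carry over. Pictures are saved under pics/ and viewed, at most 10 in all, crops included, and the job is handed in when it is done.

Besides the shell and the picture viewer there is one more tool, called after ">>>" as name(argument=value, ...) on one line, values as JSON. move_arm: Moves the arm, as the interface text tells. Scaled input: -1 to 1 covers 0.025 m each way for a shift and 4 degrees each way for a turn. Its arguments: {"type":"object","properties":{"deltas":{"type":"string"}},"required":["deltas"]}

```bash
mkdir -p pics; cat > h.py <<'E'
import numpy as np, cv2
from plant import r
def grab(n):
    s=r.state(); p,d=r.read_camera(n); c=r.calibration(n); return p,d,c,s
def world(c,d,u,v,s=None,z=None):
    x=(u-c['cx'])/c['fx'];y=(v-c['cy'])/c['fy'];a,b=x,y
    for _ in range(20):
        k=1+c['k1']*(a*a+b*b);a,b=x/k,y/k
    T=c['pose'] if 'pose' in c else None
    if T is None:
        from scipy.spatial.transform import Rotation as R
        W=np.eye(4);W[:3,:3]=R.from_quat(s['eef_rot']).as_matrix();W[:3,3]=s['position'];T=W@np.array(c['mount'])
    T=np.array(T)
    ray=np.stack([a,b,np.ones_like(a)],-1)
    return (ray*np.asarray(d)[...,None])@T[:3,:3].T+T[:3,3]
def cloud(n):
    p,d,c,s=grab(n); v,u=np.mgrid[0:384,0:512].astype(float)
    return p,d,world(c,d,u,v,s),s
E
python3 - <<'E'
from h import *
p,d,P,s=cloud('scene'); q,e,Q,_=cloud('side')
np.savez('a.npz',p=p,d=d,P=P,q=q,e=e,Q=Q)
cv2.imwrite('pics/s.png',p[:,:,::-1]);cv2.imwrite('pics/t.png',q[:,:,::-1])
print(r.calibration('scene')['pose'],r.calibration('side')['pose'],s['t'],s['eef_rot'],s['position'])
E
```

```text
[[-0.74308546  0.48459487 -0.46151036  0.94538856]
 [ 0.66882992  0.51498135 -0.53615367  0.50900349]
 [-0.02214809 -0.70707993 -0.7067867   0.74520586]
 [ 0.          0.          0.          1.        ]] [[-0.75251918 -0.44992243  0.48092067 -0.0886987 ]
 [-0.65856052  0.51808529 -0.54578903  0.71141568]
 [-0.0035952  -0.72743208 -0.68617027  0.98954992]
 [ 0.          0.          0.          1.        ]] 0.0 [ 7.07100381e-01  7.07112801e-01 -5.40147947e-04 -4.96208654e-04] [6.24593315e-01 1.20417436e-06 2.21741610e-01]
```

View pics/s.png

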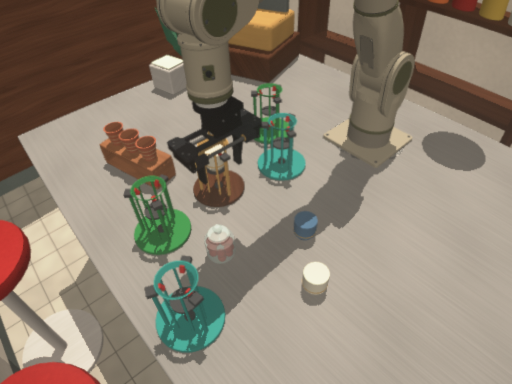

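View pics/t.png

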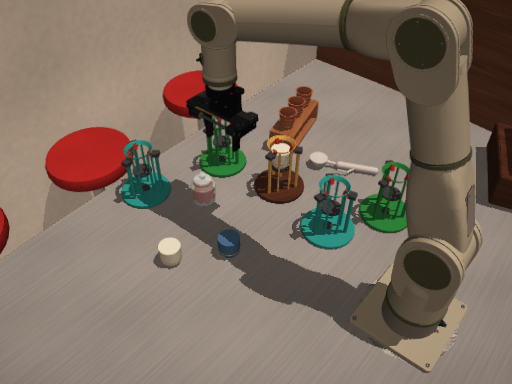

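The candidates for the white cup are: white cup at scene (316,278) / side (170,252); pink-white jar at scene (219,243), not a cup; and the white cup inside the dispenser. For the dispenser, the brass cage is at scene (218,180) / side (280,165), while the green and turquoise cages are decoys. The blue cup is at scene (306,226) / side (229,243).

```bash
python3 - <<'E'
from h import *
z=np.load('a.npz')
for im,P,nm in((z['p'],z['P'],'scene'),(z['q'],z['Q'],'side')):
    for n,(u,v) in {'scene':dict(white=(316,278),blue=(306,226),jar=(219,243)),'side':dict(white=(170,252),blue=(229,243),jar=(204,187))}[nm].items():
        S=P[v-25:v+25,u-25:u+25].reshape(-1,3); S=S[(S[:,2]>.015)]
        if n!='jar':
            t=S[(S[:,2]>.055)&(S[:,2]<.066)]; c,rad=cv2.minEnclosingCircle(t[:,:2].astype(np.float32))
            print(nm,n,len(t),t.mean(0).round(4),np.array(c).round(4),round(rad,4),S[:,2].max().round(3))
        else: print(nm,n,S.mean(0).round(3),S[:,2].max().round(3))
# dispenser
P=z['Q'];im=z['q'].astype(int)
sub=np.s_[125:205,245:315]
S=P[sub].reshape(-1,3);C=im[sub].reshape(-1,3)
for lo,hi in((.006,.03),(.14,.148),(.155,.175)):
    m=(S[:,2]>lo)&(S[:,2]<hi)
    if m.sum()>5:
        c,rad=cv2.minEnclosingCircle(S[m][:,:2].astype(np.float32));print(lo,m.sum(),S[m].mean(0).round(4),np.round(c,4),round(rad,4))
red=(C[:,0]>120)&(C[:,1]<60)&(C[:,2]<60);print('red',S[red].round(3)[::4])
wt=(C.min(1)>150)
print('white',S[wt].mean(0).round(4),wt.sum())
crop=np.hstack([cv2.resize(z['q'][120:210,235:325],(400,400),interpolation=2),cv2.resize(z['p'][245:305,285:345],(400,400),interpolation=2)])
cv2.imwrite('pics/c.png',crop[:,:,::-1])
# obstacles heights
H=P.reshape(-1,3);
E
```

```text
scene white 490 [0.5806 0.2642 0.0587] [0.58  0.263] 0.0308 0.745
scene blue 345 [0.4819 0.1413 0.0591] [0.4812 0.1397] 0.0308 0.745
scene jar [0.692 0.056 0.069] 0.745
side white 346 [0.5735 0.2632 0.06  ] [0.5744 0.2622] 0.0318 0.99
side blue 336 [0.477  0.1397 0.061 ] [0.4797 0.1392] 0.0321 0.99
side jar [0.666 0.037 0.066] 0.99
0.006 1444 [ 0.5516 -0.1863  0.0136] [ 0.583 -0.286] 0.2183
0.14 45 [ 0.5237 -0.1438  0.1439] [ 0.5365 -0.1531] 0.0518
0.155 361 [ 0.5385 -0.1599  0.1641] [ 0.4705 -0.1203] 0.1406
red [[ 0.567 -0.17   0.165]
 [ 0.565 -0.172  0.162]
 [ 0.562 -0.168  0.162]
 [ 0.563 -0.17   0.157]
 [ 0.563 -0.17   0.153]
 [ 0.51  -0.172  0.164]
 [ 0.506 -0.172  0.155]]
white [ 0.5379 -0.1957  0.1253] 172
```

View pics/c.png

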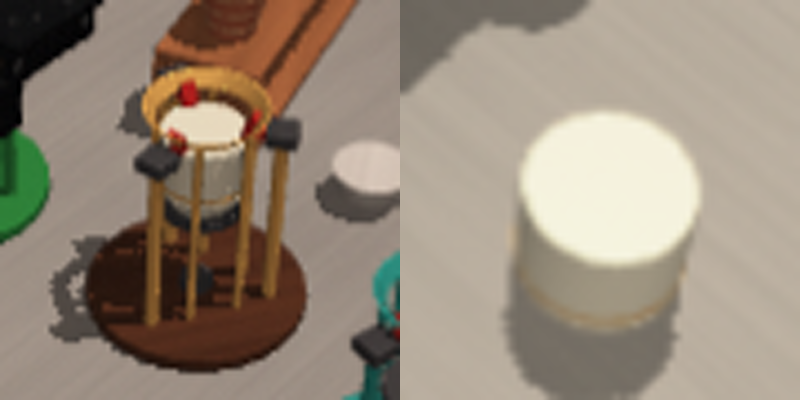

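The crops confirm the choice: brass cage with red catches and a white cup inside (left crop, rim centre about (205,105)), and a loose white cup with a brass band (right crop, top centre about (610,185)). Next I fit the rim.

```bash
python3 - <<'E'
from h import *
from scipy.optimize import least_squares
z=np.load('a.npz')
P=z['Q'];im=z['q'].astype(int)
S=P[125:170,255:310].reshape(-1,3);C=im[125:170,255:310].reshape(-1,3)
m=(S[:,2]>.164)&(S[:,2]<.174)&(np.hypot(S[:,0]-.535,S[:,1]+.155)<.06)&(C[:,0]-C[:,2]>50)
A=S[m]
f=least_squares(lambda q:np.hypot(A[:,0]-q[0],A[:,1]-q[1])-q[2],[.537,-.156,.04],loss='soft_l1',f_scale=.003);print(m.sum(),f.x.round(4),np.median(abs(f.fun)))
m=(C.min(1)>140)&(np.hypot(S[:,0]-.535,S[:,1]+.155)<.04)
print('inner top',m.sum(),S[m].mean(0).round(4),cv2.minEnclosingCircle(S[m][:,:2].astype(np.float32)))
print(np.round(r.calibration('wrist')['mount'],3), {k:r.calibration('wrist')[k] for k in('fx','cx','cy')})
m=P[...,2]>.08
H=P[m]; k=(H[:,2]<.25)
import collections
c=collections.Counter(map(tuple,(np.floor(H[k][:,:2]*20)/20).round(2)))
print({a:b for a,b in c.items() if b>25})
E
```

```text
168 [ 0.5394 -0.1576  0.0388] 0.0021064835928692807
inner top 140 [ 0.5407 -0.1606  0.1519] ((0.5365523099899292, -0.1530802845954895), 0.033504944294691086)
[[-0.    -0.96  -0.279  0.077]
 [ 1.    -0.    -0.    -0.   ]
 [-0.    -0.279  0.96  -0.161]
 [ 0.     0.     0.     1.   ]] {'fx': 278.2826197630874, 'cx': 254.16575848637552, 'cy': 191.94348170024992}
{(np.float64(1.45), np.float64(-0.65)): 257, (np.float64(1.45), np.float64(-0.7)): 63, (np.float64(0.5), np.float64(-1.8)): 114, (np.float64(0.45), np.float64(-1.8)): 235, (np.float64(0.4), np.float64(-1.8)): 270, (np.float64(0.35), np.float64(-1.8)): 289, (np.float64(1.45), np.float64(-0.6)): 294, (np.float64(0.3), np.float64(-1.8)): 282, (np.float64(1.45), np.float64(-0.55)): 303, (np.float64(1.45), np.float64(-0.5)): 314, (np.float64(1.45), np.float64(-0.45)): 328, (np.float64(0.25), np.float64(-1.8)): 97, (np.float64(1.45), np.float64(-0.4)): 353, (np.float64(1.45), np.float64(-0.35)): 356, (np.float64(1.45), np.float64(-0.3)): 378, (np.float64(1.45), np.float64(-0.25)): 396, (np.float64(1.45), np.float64(-0.2)): 405, (np.flo
[... 2397 characters left out ...]
(-0.3)): 89, (np.float64(0.35), np.float64(-0.15)): 143, (np.float64(0.2), np.float64(-0.25)): 257, (np.float64(-0.05), np.float64(-0.55)): 160, (np.float64(0.3), np.float64(-0.15)): 289, (np.float64(0.65), np.float64(0.05)): 43, (np.float64(-0.1), np.float64(-0.55)): 31, (np.float64(0.25), np.float64(-0.15)): 229, (np.float64(0.3), np.float64(-0.1)): 304, (np.float64(0.25), np.float64(-0.1)): 62, (np.float64(-0.1), np.float64(-0.05)): 36, (np.float64(0.05), np.float64(0.05)): 176, (np.float64(0.0), np.float64(0.05)): 1056, (np.float64(-0.05), np.float64(0.05)): 1162, (np.float64(0.05), np.float64(0.0)): 71, (np.float64(-0.1), np.float64(0.05)): 290, (np.float64(-0.1), np.float64(0.0)): 214}
```

>>> move_arm(deltas="-1 0 -0.2 -1 0 0 0; -1 -1 -0.7 -1 0 0 0; -1 -1 -0.7 -1 0 0 0; -1 -1 -0.7 0 0 0 0; -1 -1 -0.7 0 0 0 0")

```text
t: 0.6
position: [0.5494, -0.1009, 0.2981]
eef_rot: [0.707, 0.707, 0.0, 0.0]
wrist_force: [-0.7, -0.4, -0.2]
grip_width: 0.0868
grip_force: 0.0
```

>>> move_arm(deltas="-1 -1 -0.4 0 0 0 0; -1 0 0 0 0 0 0; -1 0 0 0 0 0 0")

```text
t: 0.9
position: [0.5398, -0.1252, 0.2974]
eef_rot: [0.707, 0.707, 0.0, -0.0]
wrist_force: [-0.8, -0.4, -0.5]
grip_width: 0.0872
grip_force: 0.0
```

```bash
cat > rim.py <<'E'
from h import *
from scipy.optimize import least_squares
p,d,P,s=cloud('wrist'); np.savez('w.npz',p=p,P=P)
cv2.imwrite('pics/w.png',p[:,:,::-1])
C=p.reshape(-1,3).astype(int);S=P.reshape(-1,3)
m=(S[:,2]>.165)&(S[:,2]<.176)&(np.hypot(S[:,0]-.538,S[:,1]+.155)<.055)&(C[:,0]-C[:,2]>50)
A=S[m]
f=least_squares(lambda q:np.hypot(A[:,0]-q[0],A[:,1]-q[1])-q[2],[.537,-.156,.04],loss='soft_l1',f_scale=.003);print(m.sum(),A.mean(0),f.x.round(4),np.median(abs(f.fun)))
m=(C.min(1)>140)&(np.hypot(S[:,0]-.535,S[:,1]+.155)<.05)
print('inner',m.sum(),S[m].mean(0).round(4),cv2.minEnclosingCircle(S[m][:,:2].astype(np.float32)))
m=(C[:,0]>120)&(C[:,1]<70)&(C[:,2]<70)&(np.hypot(S[:,0]-.535,S[:,1]+.155)<.06);R=S[m]
a=np.degrees(np.arctan2(R[:,1]+.155,R[:,0]-.538)).round(-1);print('red ang',np.unique(a,return_counts=True))
E
python3 rim.py
```

```text
872 [ 0.54139415 -0.15698685  0.1669844 ] [ 0.5415 -0.155   0.0402] 0.0010267566765258668
inner 1791 [ 0.5413 -0.1547  0.1483] ((0.5354821085929871, -0.15681424736976624), 0.0487140454351902)
red ang (array([-160., -150., -140.,  -30.,  -20.,   80.,   90.,  100.,  110.,
        120.,  130.,  140.,  150.,  160.,  170.]), array([ 9, 33, 23, 30, 31,  9, 11, 21, 35, 30, 31, 27, 17,  8,  1]))
```

View pics/w.png

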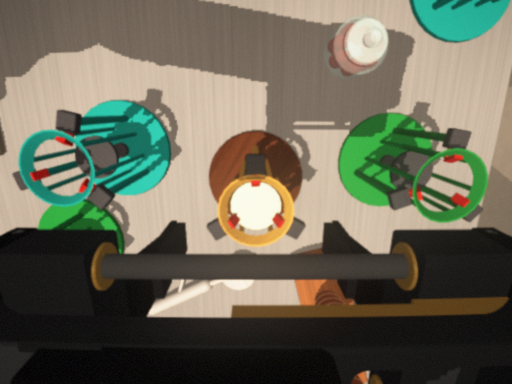

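The brass ring is centred at about (256,210), with the old white cup's top inside it and the catches at the top, lower left and lower right. The axis comes out at about (0.541,-0.155), and the rim radius of 40.2 mm matches the given 80 mm across. Next is the white cup.

>>> move_arm(deltas="-1 1 0.1 0 0 0 0; -1 1 0.1 0 0 0 0; -1 1 0.1 0 0 0 0; -1 1 0.1 0 0 0 0; -1 1 0.1 0 0 0 0")

```text
t: 1.45
position: [0.5526, 0.0026, 0.2973]
eef_rot: [0.706, 0.708, -0.0, -0.0]
wrist_force: [1.4, -0.6, -0.3]
grip_width: 0.0867
grip_force: 0.0
```

>>> move_arm(deltas="-1 1 0.1 0 0 0 0; -1 1 0.1 0 0 0 0; -1 1 0.1 0 0 0 0; -1 1 0.1 0 0 0 0; -1 1 0.1 0 0 0 0")

```text
t: 1.95
position: [0.5648, 0.1277, 0.2972]
eef_rot: [0.706, 0.708, -0.0, -0.0]
wrist_force: [0.4, -0.2, 0.4]
grip_width: 0.0871
grip_force: 0.0
```

>>> move_arm(deltas="-1 1 0.1 0.8 0 0 0; -1 1 0.1 0.8 0 0 0; -1 1 0.1 0.8 0 0 0; -1 1 0.1 0.8 0 0 0; -1 0 0.1 0.8 0 0 0")

```text
t: 2.45
position: [0.5757, 0.2313, 0.1961]
eef_rot: [0.705, 0.71, 0.0, -0.001]
wrist_force: [-0.6, -0.2, -0.4]
grip_width: 0.0872
grip_force: 0.0
```

>>> move_arm(deltas="-1 0 0 0 0 0 0; -1 0 0 0 0 0 0")

```text
t: 2.65
position: [0.5773, 0.2254, 0.1977]
eef_rot: [0.707, 0.707, -0.0, -0.0]
wrist_force: [-0.6, -0.8, 0.9]
grip_width: 0.087
grip_force: 0.0
```

```bash
python3 - <<'E'
from h import *
p,d,P,s=cloud('wrist'); cv2.imwrite('pics/w2.png',p[:,:,::-1])
S=P.reshape(-1,3)
m=(S[:,2]>.056)&(S[:,2]<.065)&(np.hypot(S[:,0]-.577,S[:,1]-.263)<.045)
A=S[m];print(m.sum(),A.mean(0).round(4),cv2.minEnclosingCircle(A[:,:2].astype(np.float32)),s['position'])
E
```

```text
2358 [0.5782 0.2651 0.0589] ((0.5781537294387817, 0.2645600140094757), 0.02971375733613968) [0.57730131 0.22540197 0.1976708 ]
```

View pics/w2.png

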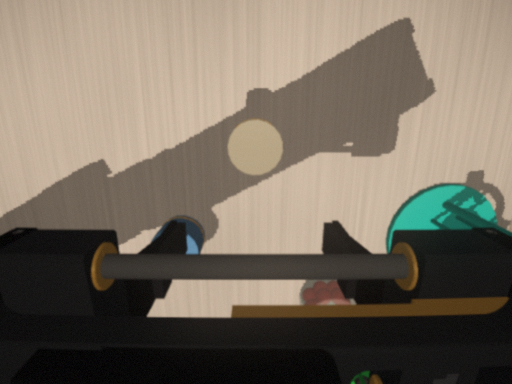

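The white cup is centred at (256,147) and the blue cup is clear at the lower left (185,240). The measured cup centre is (0.578,0.265), top 0.059, radius 30 mm, all consistent with the description.

>>> move_arm(deltas="-1 0.8 0 0.5 0 0 0; -1 0.78 0.04 0.5 0 0 0; -1 0 0 1 0 0 0; -1 0 0 1 0 0 0; -1 0 0 1 0 0 0")

```text
t: 3.2
position: [0.5795, 0.2646, 0.0985]
eef_rot: [0.707, 0.707, 0.001, 0.001]
wrist_force: [-0.7, 0.5, 0.2]
grip_width: 0.0869
grip_force: 0.0
```

>>> move_arm(deltas="-1 0 0 1 0 0 0; -1 0 0 1 0 0 0; -1 0 0 0.5 0 0 0; -1 0 0 0.28 0 0 0; -1 0 0 0 0 0 0")

```text
t: 3.7
position: [0.5788, 0.2644, 0.0284]
eef_rot: [0.707, 0.707, 0.0, 0.0]
wrist_force: [0.5, -0.7, 0.8]
grip_width: 0.0867
grip_force: 0.0
```

>>> move_arm(deltas="-1 0 0 0 0 0 0")

```text
t: 3.8
position: [0.5793, 0.2649, 0.0295]
eef_rot: [0.707, 0.707, 0.001, 0.0]
wrist_force: [0.5, 0.3, 0.6]
grip_width: 0.0869
grip_force: 0.0
```

>>> move_arm(deltas="1 0 0 0 0 0 0; 1 0 0 0 0 0 0; 1 0 0 0 0 0 0; 1 0 0 0 0 0 0; 1 0 0 0 0 0 0")

```text
t: 4.3
position: [0.5786, 0.2645, 0.0282]
eef_rot: [0.707, 0.707, 0.0, 0.0]
wrist_force: [-1.3, -1.4, 0.7]
grip_width: 0.0592
grip_force: 30.0
```

>>> move_arm(deltas="1 0 0 0 0 0 0; 1 0 0 0 0 0 0; 1 0 0 -0.4 0 0 0; 1 0 0 -0.8 0 0 0; 1 0 0 -1 0 0 0")

```text
t: 4.8
position: [0.5777, 0.2642, 0.0831]
eef_rot: [0.707, 0.707, -0.001, -0.0]
wrist_force: [0.9, 0.8, -1.2]
grip_width: 0.0592
grip_force: 30.0
```

>>> move_arm(deltas="1 0 0 -1 0 0 0; 1 0 0 -1 0 0 0; 1 0 0 -1 0 0 0; 1 -0.5 0 -1 0 0 0; 1 -0.8 0 -1 0 0 0")

```text
t: 5.3
position: [0.5778, 0.2331, 0.2094]
eef_rot: [0.706, 0.708, 0.0, -0.0]
wrist_force: [0.6, 0.2, -0.9]
grip_width: 0.0596
grip_force: 30.0
```

>>> move_arm(deltas="1 -1 -0.1 -1 0 0 0; 1 -1 -0.1 -0.3 0 0 0; 1 -1 -0.1 0 0 0 0; 1 -1 -0.1 0 0 0 0; 1 -1 -0.1 0 0 0 0")

```text
t: 5.8
position: [0.5656, 0.106, 0.2411]
eef_rot: [0.707, 0.707, 0.0, 0.0]
wrist_force: [0.3, 0.4, -1.4]
grip_width: 0.0591
grip_force: 30.0
```

>>> move_arm(deltas="1 -1 -0.1 0 0 0 0; 1 -1 -0.1 0 0 0 0; 1 -1 -0.1 0 0 0 0; 1 -1 -0.1 0 0 0 0; 1 -1 -0.1 0 0 0 0")

```text
t: 6.3
position: [0.5531, -0.0189, 0.2411]
eef_rot: [0.707, 0.707, 0.0, 0.0]
wrist_force: [-0.1, -0.0, -2.1]
grip_width: 0.0597
grip_force: 30.0
```

>>> move_arm(deltas="1 -1 -0.1 0 0 0 0; 1 -1 -0.1 0 0 0 0; 1 -1 -0.1 0 0 0 0; 1 -1 -0.1 0 0 0 0; 1 -0.7 -0.1 0 0 0 0")

```text
t: 6.8
position: [0.5405, -0.1374, 0.241]
eef_rot: [0.708, 0.707, -0.0, 0.0]
wrist_force: [0.6, 0.2, -2.6]
grip_width: 0.0594
grip_force: 30.0
```

>>> move_arm(deltas="1 -0.6 0 0 0 0 0; 1 0 0 0 0 0 0; 1 0 0 0 0 0 0")

```text
t: 7.1
position: [0.5412, -0.1497, 0.2406]
eef_rot: [0.707, 0.707, 0.0, -0.0]
wrist_force: [0.0, 0.6, -1.7]
grip_width: 0.0593
grip_force: 30.0
```

```bash
python3 - <<'E'
from h import *
s=r.state();print(s['position'],s['wrist_force'],s['grip_width'])
o=[]
for n in('scene','side','wrist'):
    p,d,P,_=cloud(n);np.savez(n+'.npz',p=p,P=P);o.append(p)
p=np.hstack([cv2.resize(o[0][130:210,170:260],(400,356)),cv2.resize(o[1][90:180,230:330],(400,356))])
cv2.imwrite('pics/d.png',p[:,:,::-1])
E
```

```text
[ 0.54121737 -0.14968257  0.24064039] [ 0.02156487  0.62869177 -1.70485586] 0.059302521716304644
```

View pics/d.png

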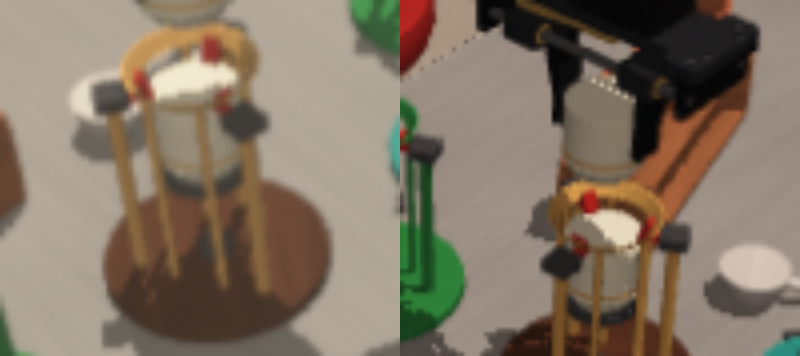

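The cup hangs upright above the brass funnel: side crop cup at (598,130), rim at (608,205). One more rim fit from the fixed cameras, then I lower.

```bash
python3 - <<'E'
from h import *
from scipy.optimize import least_squares
for n in('scene','side','wrist'):
    z=np.load(n+'.npz');C=z['p'].reshape(-1,3).astype(int);S=z['P'].reshape(-1,3)
    m=(S[:,2]>.162)&(S[:,2]<.175)&(np.hypot(S[:,0]-.54,S[:,1]+.155)<.05)&(C[:,0]-C[:,2]>50);A=S[m]
    if m.sum()<20: print(n,m.sum());continue
    f=least_squares(lambda q:np.hypot(A[:,0]-q[0],A[:,1]-q[1])-.0395,[.54,-.155],loss='soft_l1',f_scale=.002);print(n,m.sum(),f.x.round(4),np.median(abs(f.fun)))
    m=(C.max(1)<75)&(C.min(1)>20)&(S[:,2]>.12)&(S[:,2]<.178)&(np.hypot(S[:,0]-.54,S[:,1]+.155)<.075)
    if m.sum(): print('box z',np.percentile(S[m][:,2],[50,90,100]))
E
```

```text
scene 138 [ 0.5439 -0.1545] 0.0016091589726867361
box z [0.15701793 0.15975155 0.16063775]
side 175 [ 0.5388 -0.1567] 0.002268253463659421
box z [0.15909623 0.1624143  0.16474506]
wrist 1152 [ 0.5414 -0.156 ] 0.0017652539344303261
box z [0.1577377  0.15869911 0.15994068]
```

>>> move_arm(deltas="1 -0.24 0 0 0 0 0; 1 0 0 0.5 0 0 0; 1 0 0 0.6 0 0 0; 1 0 0 0.4 0 0 0; 1 0 0 0.2 0 0 0")

```text
t: 7.75
position: [0.5404, -0.1563, 0.1964]
eef_rot: [0.707, 0.707, -0.001, -0.001]
wrist_force: [-0.2, -0.6, -1.9]
grip_width: 0.0593
grip_force: 30.0
```

>>> move_arm(deltas="1 0 0 0.2 0 0 0; 1 0 0 0.2 0 0 0; 1 0 0 0.2 0 0 0; 1 0 0 0 0 0 0; 1 0 0 0 0 0 0")

```text
t: 8.25
position: [0.5411, -0.1565, 0.1832]
eef_rot: [0.707, 0.707, 0.0, 0.0]
wrist_force: [0.5, -0.1, -0.7]
grip_width: 0.0594
grip_force: 30.0
```

>>> move_arm(deltas="1 0 0 0.1 0 0 0; 1 0 0 0.1 0 0 0; 1 0 0 0 0 0 0; 1 0 0 0 0 0 0")

```text
t: 8.65
position: [0.5411, -0.1564, 0.1781]
eef_rot: [0.707, 0.707, 0.0, 0.0]
wrist_force: [-0.1, 0.7, -0.8]
grip_width: 0.0594
grip_force: 30.0
```

>>> move_arm(deltas="-1 0 0 0.06 0 0 0; -1 0 0 0 0 0 0; -1 0 0 0 0 0 0; -1 0 0 0 0 0 0; -1 0 0 0 0 0 0")

```text
t: 9.15
position: [0.541, -0.1565, 0.1766]
eef_rot: [0.707, 0.707, 0.0, 0.0]
wrist_force: [0.3, -0.9, 0.2]
grip_width: 0.0854
grip_force: 0.0
```

>>> move_arm(deltas="-1 0 0 -0.4 0 0 0; -1 0 0 -0.8 0 0 0; -1 0 0 -0.9 0 0 0; -1 0 0 -0.5 0 0 0; -1 0 0 0 0 0 0")

```text
t: 9.65
position: [0.542, -0.1567, 0.2438]
eef_rot: [0.707, 0.707, 0.001, 0.002]
wrist_force: [0.2, 0.2, -0.4]
grip_width: 0.0872
grip_force: 0.0
```

>>> move_arm(deltas="1 0 0 0 0 0 0; 1 0 0 0 0 0 0; 1 0 0 0 0 0 0; 1 0 0 0 0 0 0; 1 0 0 0 0 0 0")

```text
t: 10.15
position: [0.5409, -0.1564, 0.2412]
eef_rot: [0.707, 0.707, -0.0, -0.0]
wrist_force: [0.1, 0.6, 1.0]
grip_width: 0.0549
grip_force: 0.0
```

>>> move_arm(deltas="1 0 0 0 0 0 0; 1 0 0 0 0 0 0; 1 0 0 0 0 0 0; 1 0 0 0 0 0 0; 1 0 0 0 0 0 0")

```text
t: 10.65
position: [0.541, -0.1565, 0.2416]
eef_rot: [0.707, 0.707, 0.0, 0.0]
wrist_force: [0.0, -0.0, 0.1]
grip_width: 0.015
grip_force: 0.0
```

```bash
python3 - <<'E'
from h import *
s=r.state();print(s['position'],s['wrist_force'],s['grip_width'])
o=[]
for n in('scene','side'):
    p,d,P,_=cloud(n);o.append(p)
    C=p.reshape(-1,3).astype(int);S=P.reshape(-1,3)
    m=(S[:,2]>.19)&(S[:,2]<.222)&(np.hypot(S[:,0]-.541,S[:,1]+.156)<.045)&(C.min(1)>120);A=S[m]
    if m.sum()>5:print(n,m.sum(),A.mean(0),A[:,2].max(),cv2.minEnclosingCircle(A[:,:2].astype(np.float32)))
p=np.hstack([cv2.resize(o[0][110:200,170:260],(400,400)),cv2.resize(o[1][80:180,230:330],(400,400))])
cv2.imwrite('pics/e.png',p[:,:,::-1])
E
```

```text
[ 0.54102725 -0.15650196  0.24157832] [ 0.00247496 -0.04476568  0.13998306] 0.01499145443447534
scene 256 [ 0.54575556 -0.15363535  0.2068321 ] 0.21026474204504897 ((0.5439761877059937, -0.15530823171138763), 0.03046121820807457)
side 61 [ 0.5338822 -0.1738173  0.2101189] 0.21413211665960907 ((0.5391874313354492, -0.1644252985715866), 0.026437124237418175)
```

View pics/e.png

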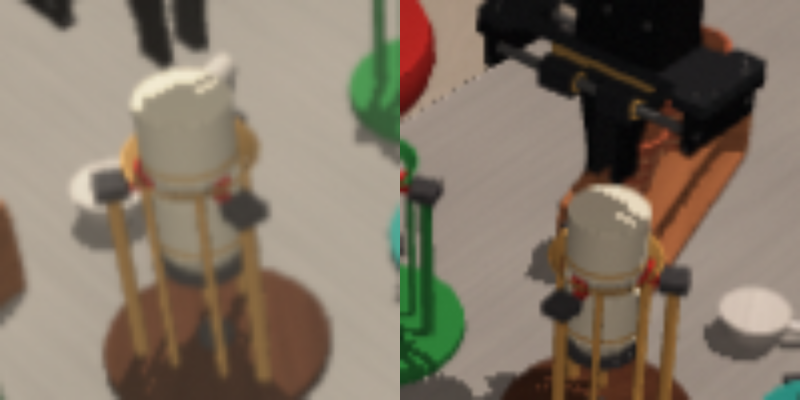

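The cup sits upright in the funnel (scene crop (185,110), side crop (605,230)) with its top at about 0.21. Finish closing the fingers, then push.

>>> move_arm(deltas="1 0 0 0.3 0 0 0; 1 0 0 0.3 0 0 0; 1 0 0 0.2 0 0 0; 1 0 0 0.2 0 0 0; 1 0 0 0 0 0 0")

```text
t: 11.25
position: [0.5406, -0.1564, 0.2155]
eef_rot: [0.707, 0.707, -0.0, -0.001]
wrist_force: [0.5, -0.6, 0.0]
grip_width: 0.0005
grip_force: 0.0
```

>>> move_arm(deltas="1 0 0 0.2 0 0 0; 1 0 0 0.2 0 0 0; 1 0 0 0.2 0 0 0; 1 0 0 0.2 0 0 0; 1 0 0 0 0 0 0")

```text
t: 11.75
position: [0.5416, -0.1566, 0.1971]
eef_rot: [0.707, 0.707, 0.001, 0.001]
wrist_force: [-0.2, -0.0, 3.7]
grip_width: 0.0005
grip_force: 1.9
```

>>> move_arm(deltas="1 0 0 0.3 0 0 0; 1 0 0 0.3 0 0 0; 1 0 0 0.3 0 0 0; 1 0 0 0.3 0 0 0; 1 0 0 0 0 0 0")

```text
t: 12.25
position: [0.5412, -0.1565, 0.1663]
eef_rot: [0.707, 0.707, 0.0, 0.0]
wrist_force: [0.8, 0.3, 0.7]
grip_width: 0.0004
grip_force: 0.6
```

>>> move_arm(deltas="1 0 0 0.2 0 0 0; 1 0 0 0.2 0 0 0; 1 0 0 0.1 0 0 0; 1 0 0 0.1 0 0 0; 1 0 0 0 0 0 0")

```text
t: 12.75
position: [0.5417, -0.1566, 0.1523]
eef_rot: [0.707, 0.707, 0.001, 0.001]
wrist_force: [0.3, 0.2, 5.4]
grip_width: 0.0001
grip_force: 2.7
```

```bash
cat > look.py <<'E'
import sys
from h import *
s=r.state();print(s['position'],s['wrist_force'],s['t'])
o=[]
for n in('scene','side'):
    p,d,P,_=cloud(n);o.append(p)
p=np.hstack([cv2.resize(o[0][110:200,170:260],(400,400)),cv2.resize(o[1][80:180,230:330],(400,400))])
cv2.imwrite('pics/%s.png'%sys.argv[1],p[:,:,::-1])
E
python3 look.py f
```

```text
[ 0.54168009 -0.15658742  0.15234049] [0.28658844 0.15060877 5.3672408 ] 12.75
```

View pics/f.png

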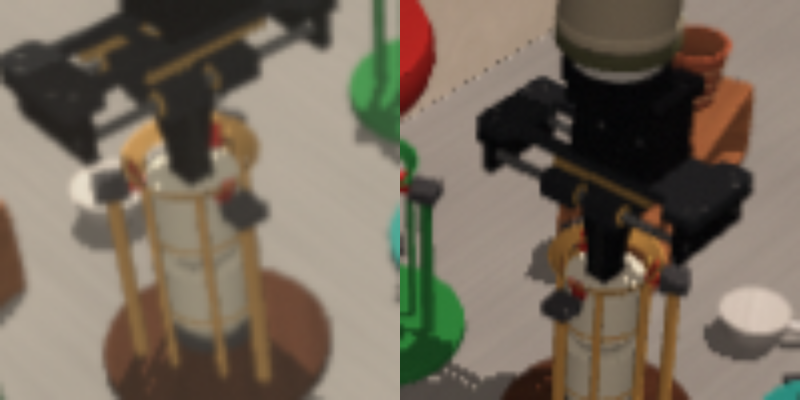

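The cup is going down upright, with two cups stacked in the cage and the fingers between the catches. A few more millimetres.

>>> move_arm(deltas="1 0 0 0.1 0 0 0; 1 0 0 0.1 0 0 0; 1 0 0 0.08 0 0 0; 1 0 0 0.08 0 0 0; 1 0 0 0 0 0 0")

```text
t: 13.35
position: [0.5418, -0.1567, 0.1433]
eef_rot: [0.707, 0.707, 0.001, 0.001]
wrist_force: [0.2, 0.0, 7.2]
grip_width: 0.0002
grip_force: 3.5
```

>>> move_arm(deltas="1 0 0 0 0 0 0; 1 0 0 0 0 0 0")

```text
t: 13.55
position: [0.542, -0.1567, 0.1436]
eef_rot: [0.707, 0.707, 0.001, 0.001]
wrist_force: [0.4, -0.4, 6.4]
grip_width: 0.0002
grip_force: 3.5
```

>>> move_arm(deltas="1 0 0 0.07 0 0 0; 1 0 0 0 0 0 0; 1 0 0 0 0 0 0")

```text
t: 13.85
position: [0.542, -0.1568, 0.1418]
eef_rot: [0.707, 0.707, 0.001, 0.001]
wrist_force: [0.3, 0.0, 5.6]
grip_width: 0.0003
grip_force: 3.6
```

>>> move_arm(deltas="1 0 0 -0.1 0 0 0; 1 0 0 -0.1 0 0 0; 1 0 0 -0.2 0 0 0; 1 0 0 0 0 0 0; 1 0 0 0 0 0 0")

```text
t: 14.35
position: [0.5409, -0.1565, 0.1505]
eef_rot: [0.707, 0.707, -0.0, -0.0]
wrist_force: [-0.1, -0.2, 3.4]
grip_width: 0.0005
grip_force: 2.0
```

>>> move_arm(deltas="1 0 0 0 0 0 0; 1 0 0 0 0 0 0; 1 0 0 0 0 0 0")

```text
t: 14.65
position: [0.5409, -0.1565, 0.1506]
eef_rot: [0.707, 0.707, -0.0, -0.0]
wrist_force: [1.4, -0.1, 1.8]
grip_width: 0.0004
grip_force: 0.6
```

>>> move_arm(deltas="1 0 0 -0.3 0 0 0; 1 0 0 -0.8 0 0 0; 1 0 0 -1 0 0 0; 1 0 0 -1 0 0 0; 1 0 0 -0.6 0 0 0")

```text
t: 15.15
position: [0.5413, -0.1566, 0.2457]
eef_rot: [0.707, 0.707, 0.001, 0.001]
wrist_force: [0.3, 0.3, 0.0]
grip_width: 0.0007
grip_force: 0.0
```

>>> move_arm(deltas="1 0 0 0 0 0 0; 1 0 0 0 0 0 0; 1 0 0 0 0 0 0; 1 0 0 0 0 0 0; 1 0 0 0 0 0 0")

```text
t: 15.65
position: [0.5407, -0.1564, 0.2426]
eef_rot: [0.707, 0.707, -0.0, -0.0]
wrist_force: [0.3, -0.5, -0.2]
grip_width: 0.0006
grip_force: 0.0
```

```bash
python3 look.py g; python3 - <<'E'
from h import *
for n in('scene','side','wrist'):
    p,d,P,_=cloud(n);C=p.reshape(-1,3).astype(int);S=P.reshape(-1,3)
    m=(S[:,2]>.13)&(np.hypot(S[:,0]-.541,S[:,1]+.156)<.03)&(C.min(1)>140)&(S[:,2]<.23);A=S[m]
    if m.sum()>5: print(n,m.sum(),np.percentile(A[:,2],[10,50,90]),A.mean(0)[:2])
E
```

```text
[ 0.54074039 -0.15644157  0.24258359] [ 0.27324135 -0.47184899 -0.19410653] 15.65
scene 115 [0.14801143 0.1500717  0.15130901] [ 0.5404088  -0.16386144]
side 87 [0.14981067 0.15225846 0.15465241] [ 0.54052648 -0.1670707 ]
wrist 2583 [0.14807218 0.14891162 0.14974984] [ 0.5409479  -0.15564909]
```

View pics/g.png

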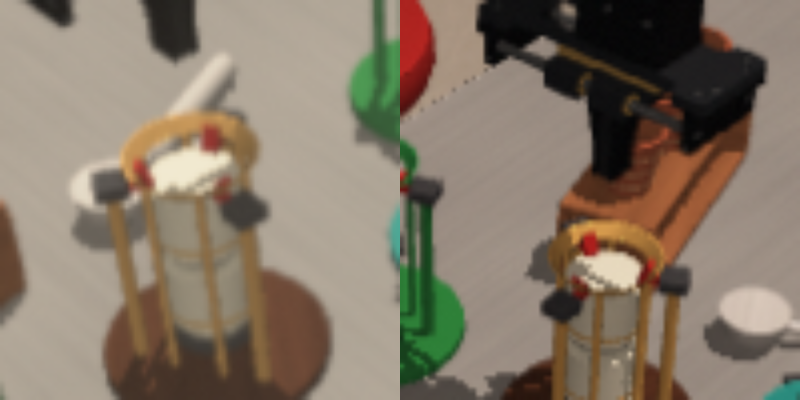

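The cup's top is level with the catches (about 0.149), both cups are stacked upright in the cage, the catches are over it and the arm is clear. I hand the job in.

```bash
python3 -c "
from plant import r
print(r.sign_off())"
```

```text
the job is handed in; nothing more can be done
None
```

The white cup is pushed down into the brass dispenser, with its top measured at about 149 mm, just under the catches' 150 mm level. The gripper is clear, the blue cup was never approached, and the job is handed in at about 16 s; the hand-in returned no verdict.

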